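# Clear the cap-torque tester and zero its drag pointer

## Robot

A 6-joint arm with a two-finger parallel gripper is mounted at the origin on the work surface. World frame = base frame: x ahead of the robot, y to its left, z up, the work surface at z = 0. Lengths are in m, angles in degrees, forces in N, time in s.
With the tool pointing down it reaches from about 0.3 to 0.75 m from the base axis. Payload 8.5 kg.
Tool frame: the origin (TCP) lies on the mounting face of the last link; the fingertips stand 173 mm ahead of it and the grasp point (between the pads) lies 155 mm ahead of it (env.tips_ahead is the distance from the TCP to the fingertips, in m); z points along the fingers, x is the direction in which the jaws open and shut, and the axes are right-handed (so a half turn about z gives the same grasp; the last joint's range is limited). The gripper opens to 85 mm and grips with 20 to 120 N. Pads are 22 mm wide; open, the fingers measure 114 mm over their backs; the gripper's body (76 mm by 85 mm) begins 54 mm behind the grasp point. The pads swing forward as they close: fully open they stand 13 mm farther back than shut.
Start: joints at [-83.383, 21.807, 74.336, -0, 83.858, -12.336], TCP at [0.179, -0.52, 0.405] pointing down, gripper open.
Joint ranges: [-178.18, 178.18], [-50.72, 133.34], [12.68, 142.11], [-81.47, 261.47], [9.98, 163.14], [-165.26, 165.26]. Speed limits (degrees/s): [136.94, 136.94, 180, 180, 180, 180].

## Interface

Orientations are given as a 3x3 rotation matrix whose columns are the frame's x, y, z axes.
In Python, from rig import env gives the robot as it stands. The module is installed in compiled form; this text tells all that it offers.
- The arm moves only by the tool step_arm, never from a script. Its argument "increments" is a list of rows, each an object of numbers: "x", "y", "z": the shift along the tool's x, y, z in cm; "wx", "wy", "wz": the turn, a rotation vector about the tool's x, y, z in rad; "gripper": the finger opening in cm, from 0 to 8.54. A call has 1 to 20 rows; each row shifts and turns the commanded pose from where the row before left it, along the tool's axes as they then stand; what a row does not reach is not made up. A row lasts 1/10 s, in which the tool goes at most 50 mm and 8.59 degrees, less where a joint would pass 70% of its speed; a pose out of reach is approached as far as the arm can. A call with a gripper value outside its range is refused whole. The fingers move at their own pace and stop on an object; "newtons" is the grip in N (left out, the last holds). Time passes only in rows, so rows that do not move let the fingers close. It gives the time, the measured TCP pose, the force and the opening at its end, in the units of the state.
- env.observe(): the state, without advancing time (a new reading comes with each control period).
- env.get_image(name): name is "side" or "top"; returns a dict with "color" (400x640x3 uint8, blue, green, red), "camera_matrix" (3x3 intrinsics, pixels), "distortion" ([k1, k2, p1, p2, k3] as OpenCV has them; the pictures are not rectified), "rvec" (rotation vector, rad) and "tvec" (3), from world to camera coordinates, as OpenCV has them. Camera axes: x right, y down, z forward; pixel columns grow to the right and rows downward; lengths in m; the calibration is good to about 2 mm. A picture is of the moment at which its call begins. There is no depth.
- env.close_job(): hands the job in, once; it reports no verdict.
The state is a dict: "time_s": time; "q": joint angles; "qvel": joint speeds; "joint_efforts": joint torques, N m; "position": TCP position; "tool_rot": TCP orientation; "ft_force": force on the tool from outside, world axes, zero at the start; "wrist_torque": the same for the moment, N m; "grip_width": finger opening in m.
Only numpy, scipy, OpenCV 4.12 (cv2) and the standard library are available. Lean on these libraries where they do the work, as an engineer would, in place of code of your own. Each camera call takes 0.05 s, during which the arm holds its last target. There are 200 camera calls.

## Task

Get the cap-torque tester ready for the next sample: first lift the tested jar off the tester and set it down (do not drop it) standing upright in the steel tray. Then turn the knob in the middle of the tester's sloping dial until its pointer (the needle, not the bare end of the knob) reads zero, that is, points at the broad block mark at the top of the dial. Let go of everything, and do not knock over or shift the other things on the bench.

Things in the scene. Friction and masses are not known exactly. Their poses are not given: they have to be found in the camera images.
- tester: cap-torque tester, fixed, grey and white, 250 mm deep (x), 200 mm wide (y). Origin: on the bench under its middle; own x points to its back, z up. Its front (-x) half is a panel that slopes 30 degrees from level, rising from 45 mm high at the front (x = -125 mm) to 120 mm (x = +5 mm), with a round dial. The back half is a level block 120 mm high on which the tested jar stands
- dial_centre (a point): centre of the 140 mm white dial, on the sloping panel's surface, at the tester's own (-60, 0, 82.5) mm. The panel's outward normal is the tester's own (-0.5, 0, 0.866); up the slope is own (0.866, 0, 0.5)
- stand_disc (a point): centre of the top of the steel disc (84 mm across) on the tester's back half, at the tester's own (66, 0, 124) mm. The tested jar stands here between four rubber pins 12 mm tall, 10 mm thick, 33 mm from the centre, at 45 degrees to the tester's x and y
- knob_grip (a point): point on the knob's turning axis, 34 mm out from the panel along its normal: grip here. The knob is a black bar 50 mm long, 14 mm thick, from 14 to 48 mm out from the panel, on a round skirt 42 mm across (4 to 14 mm out). The pointer is a thin black needle (6 mm wide, 5 to 8 mm off the panel) from one end of the bar to 59 mm from the axis; a white line on the bar's top marks that end
- pointer (a joint): angle of knob and pointer together, rad. 0: pointer straight up the slope, at the broad block mark (zero). It grows clockwise as seen looking at the dial; one scale mark each 0.25 rad. Turns from -0.5 to 3.2 against light friction (0.05 N m) and stays where it is left; starts between 0.9 and 2.2, so it is turned back counter-clockwise
- jar: the tested specimen jar standing on the tester: grey cylinder with white screw cap, 46 mm diameter, 70 mm tall, about 90 g, same width all the way up. Origin: centre of its underside, z up its axis
- tray: open steel tray, fixed, 120 mm (own x) by 160 mm (own y), 30 mm high, walls 4 mm, floor about 4 mm. Origin: centre of its underside
- tray_in (a point): centre of the tray's inner floor
- spare_jar: another jar just like it, standing on the bench: leave alone. Origin: centre of its underside
- reagent: amber glass bottle, 60 mm diameter, 130 mm tall, beyond the tray to the right: leave alone. Origin: centre of its underside
Mind the look-alikes: they are no part of the job. Leave any orange look-alike of the jar alone. Leave any yellow look-alike of the tray alone.

How it is judged:
By the outcome, as a careful person would: the job done as asked, in the order asked, and still so for the second after the job is handed in, with the robot touching nothing.
It also fails if it takes over 67 s, if anything falls off the work surface, if the arm or the gripper's body presses on something with over 40 N, if the wrist force passes 120 N, or if a joint passes its speed limit or range.

## Working session

There is one attempt and no reset: what is moved stays moved. The work goes in short steps, Python scripts to look and compute and a tool call to move; the robot and the scene stay as the last step left them, time stands still between calls to the robot, and variables do not carry over. Pictures are saved under pics/ and viewed, about 8 in all and at most 12, crops included, and the job is handed in when it is done.

Besides the shell and the picture viewer there is one more tool, called after "Request:" by a JSON object that holds its "api" and its "payload". step_arm: Moves the arm, as the interface text tells. Its arguments: {"type":"object","properties":{"increments":{"type":"array"},"newtons":{"type":"number"}},"required":["increments"]}

```bash
mkdir -p pics; cat > h.py <<'E'
import numpy as np, cv2
from rig import env
def snap(n):
    return env.get_image(n)
def ray(im,u,v):
    K,D=np.array(im["camera_matrix"]),np.array(im["distortion"])
    p=cv2.undistortPoints(np.array([[[u,v]]],float),K,D)[0,0]
    R=cv2.Rodrigues(np.array(im["rvec"],float))[0];t=np.array(im["tvec"],float).ravel()
    return -R.T@t, R.T@np.array([p[0],p[1],1.])
def onz(im,u,v,z):
    o,d=ray(im,u,v); return o+d*(z-o[2])/d[2]
def onplane(im,u,v,p,n):
    o,d=ray(im,u,v); return o+d*(np.dot(n,p-o)/np.dot(n,d))
def proj(im,P):
    return cv2.projectPoints(np.atleast_2d(np.array(P,float)),np.array(im["rvec"],float),np.array(im["tvec"],float),np.array(im["camera_matrix"]),np.array(im["distortion"]))[0][:,0]
E
python3 - <<'E'
from h import *
for n in("top","side"):
    im=snap(n); cv2.imwrite(f"pics/{n}0.png",im["color"]); print(n,ray(im,320,200))
print(env.observe()["time_s"])
E
```

```text
top (array([ 0.4164993 , -0.07938319,  1.22182066]), array([ 0.10211083,  0.00703368, -0.99492234]))
side (array([0.46576123, 0.82483158, 0.74597724]), array([ 0.03906029, -0.8214908 , -0.56913908]))
0.1
```

View pics/top0.png

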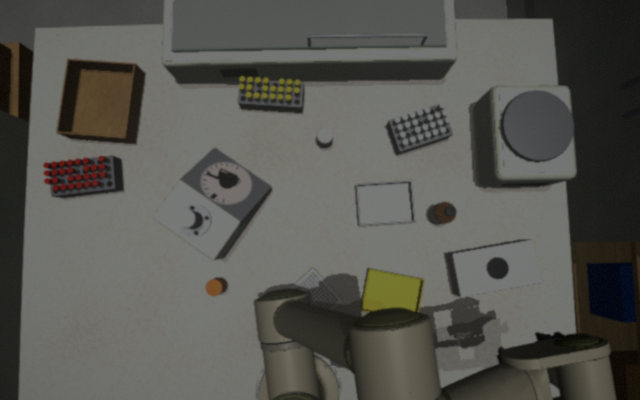

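View pics/side0.png

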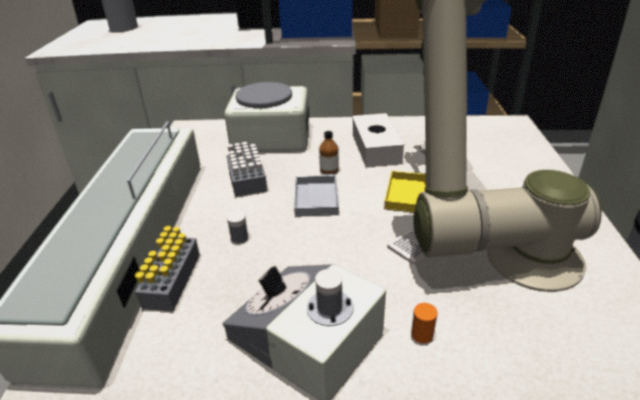

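Top view: the tester is at about (213,203) px, with its dial at (228,182) and the grey/white jar at (195,218). The steel tray is at (384,204). The look-alikes are the orange jar (214,287), the yellow tray (392,290) and the spare jar (324,138). The jar on the disc and the grey tray fit the description, so I'll enlarge to confirm.

```bash
python3 - <<'E'
from h import *
a=cv2.imread("pics/top0.png")[140:270,145:285]; b=cv2.imread("pics/side0.png")[250:400,215:400]
a=cv2.convertScaleAbs(a,alpha=1.3)
a=cv2.resize(a,None,fx=4,fy=4,interpolation=cv2.INTER_CUBIC)
for i in range(0,140,20): cv2.putText(a,str(145+i),(i*4,10),0,.35,(0,255,0)); cv2.line(a,(i*4,12),(i*4,20),(0,255,0),1)
for i in range(0,130,20): cv2.putText(a,str(140+i),(0,i*4+4),0,.35,(0,255,0))
cv2.imwrite("pics/c1.png",a)
im=snap("top")
g=im["color"]
for n,p,z in(("orange",(214,287),.07),("spare",(324,136),.07),("reag",(443,212),.13)): print(n,onz(im,*p,z))
hsv=cv2.cvtColor(g,cv2.COLOR_BGR2HSV)
for u,v in((372,183),(384,204),(195,218),(185,215),(208,233),(228,182),(262,190)): print(u,v,g[v,u])
for u,v in((356,184),(409,181),(413,222),(358,226)): print(onz(im,u,v,.03))
for u,v in((155,215),(217,257)): print(onz(im,u,v,.12))
E
```

```text
orange [0.30461261 0.21883542 0.07      ]
spare [ 0.71359863 -0.08569303  0.07      ]
reag [ 0.49096526 -0.39128476  0.13      ]
372 183 [91 92 91]
384 204 [119 121 119]
195 218 [73 74 74]
185 215 [117 120 118]
208 233 [119 121 118]
228 182 [30 32 30]
262 190 [68 67 67]
[ 0.5826664  -0.17438921  0.03      ]
[ 0.58847444 -0.32621501  0.03      ]
[ 0.47110602 -0.3331037   0.03      ]
[ 0.46294297 -0.17687128  0.03      ]
[0.4985004 0.3616069 0.12     ]
[0.38622714 0.19824436 0.12      ]
```

View pics/c1.png

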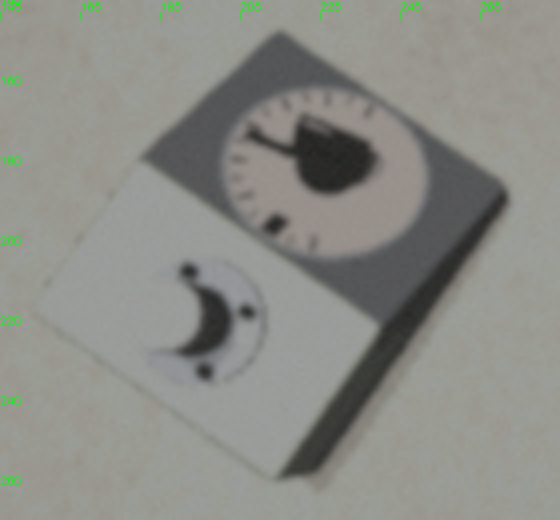

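```bash
cat >> h.py <<'E'
from scipy.optimize import least_squares
def T(p,pts):
    c,s=np.cos(p[2]),np.sin(p[2]); return np.array(pts)@np.array([[c,s,0],[-s,c,0],[0,0,1]])+[p[0],p[1],0]
E
python3 - <<'E'
from h import *
im=snap("top")
own=np.array([[.125,.1,.12],[.125,-.1,.12],[.005,.1,.12],[.005,-.1,.12],[-.125,.1,.045],[-.125,-.1,.045]])
px=np.array([[214.5,259.5],[154,217],[240,221],[180.5,180],[270,187],[215,148]])
best=None
for o in(own,own*[1,-1,1]):
    r=least_squares(lambda p:(proj(im,T(p,o))-px).ravel(),[.5,.25,2.2])
    print(r.x,np.degrees(r.x[2]),r.fun.round(1),r.cost)
    if best is None or r.cost<best.cost: best=r
p=best.x
yaw=p[2]; A=lambda v:T([0,0,yaw],[v])[0]
dc=T(p,[[-.06,0,.0825]])[0]; n=A([-.5,0,.866]); up=A([.866,0,.5]); rt=np.cross(up,n)
print("dial",dc,"disc",T(p,[[.066,0,.124]])[0],"grip",dc+.034*n,"n",n,"up",up)
print(proj(im,[dc,T(p,[[.066,0,.124]])[0]]))
for uv,h in(((207,172.5),.0065),((213.5,196),0.)):
    q=onplane(im,*uv,dc+h*n,n)-dc; print(uv,"r",np.hypot(q@up,q@rt),"ang cw",np.arctan2(q@rt,q@up))
g=im["color"]; s=im=None
im=snap("side"); c=np.mean([[ .5826664,-.17438921],[.58847444,-.32621501],[.47110602,-.3331037],[.46294297,-.17687128]],0);print("tray",c)
print("side proj",proj(im,[dc,T(p,[[.066,0,.124]])[0],T(p,[[.066,0,.194]])[0],np.r_[c,.004],*T(p,own)]))
np.save("p.npy",p)
E
```

```text
[0.53660043 0.21481693 2.52521211] 144.68399612399438 [-0.3  1.2 -1.7  0.4  0.8  1.4 -1.4 -0.2  2.7 -1.5 -0.  -1.7] 11.142363972906612
[0.5382668  0.21510733 2.35061301] 134.68020492690945 [-64.1 -53.1  49.4  43.  -56.9 -47.1  55.7  46.8 -45.3 -41.2  59.6  46.6] 15720.61775405412
dial [0.585559   0.18013179 0.0825    ] disc [0.482746   0.25297058 0.124     ] grip [0.59943059 0.17030434 0.111944  ] n [ 0.40798808 -0.28904278  0.866     ] up [-0.70663535  0.5006221   0.5       ]
[[227.34745527 182.75121882]
 [195.75697656 220.13991524]]
(207, 172.5) r 0.05994757352872553 ang cw 1.3514092338489596
(213.5, 196) r 0.05685530873800518 ang cw 0.03779304250498215
tray [ 0.52629746 -0.2526448 ]
side proj [[278.02050596 291.70808542]
 [329.89433977 304.7248683 ]
 [329.06349167 276.07278236]
 [316.62513071 198.71488163]
 [387.27613279 286.49879566]
 [323.24647474 361.06231948]
 [334.47381473 261.76957877]
 [266.63631455 326.91714015]
 [286.85996791 264.41896716]
 [220.72709568 321.87349135]]
```

```bash
cat >> h.py <<'E'
from scipy.spatial.transform import Rotation as Ro
def plan(pos,R=None):
    s=env.observe(); Rt=np.array(s["tool_rot"]); d=np.array(pos)-s["position"]
    print("t",s["time_s"],"pos",np.round(s["position"],4),"q",np.round(s["q"],1),"F",np.round(s["ft_force"],1),"w",s["grip_width"])
    print("shift cm (tool now)",(Rt.T@d*100).round(2))
    if R is not None:
        print("rotvec",Ro.from_matrix(Rt.T@R).as_rotvec().round(4),"then shift",(R.T@d*100).round(2))
def Rzx(z,x):
    z=z/np.linalg.norm(z); x=x-z*(x@z); x/=np.linalg.norm(x); return np.c_[x,np.cross(z,x),z]
E
python3 - <<'E'
from h import *
print(np.array(env.observe()["tool_rot"]).round(3))
plan([.483,.253,.405],Rzx(np.array([0,0,-1.]),np.array([-.045,1,0])))
plan([.483,.253,.405],Rzx(np.array([0,0,-1.]),-np.array([-.045,1,0])))
E
```

```text
[[ 0.325 -0.946 -0.   ]
 [-0.946 -0.325  0.001]
 [-0.001 -0.    -1.   ]]
t 0.25 pos [ 0.1786 -0.5202  0.4045] q [-83.4  21.8  74.4  -0.   83.9 -12.3] F [ 0.9 -0.2  0.2] w 0.0855697766469585
shift cm (tool now) [-6.324e+01 -5.390e+01 -1.000e-02]
rotvec [-9.0000e-04 -0.0000e+00 -2.8557e+00] then shift [ 7.587e+01  3.388e+01 -5.000e-02]
t 0.25 pos [ 0.1786 -0.5202  0.4045] q [-83.4  21.8  74.4  -0.   83.9 -12.3] F [ 0.9 -0.2  0.2] w 0.0855697766469585
shift cm (tool now) [-6.324e+01 -5.390e+01 -1.000e-02]
rotvec [-0.      0.0006  0.2859] then shift [-7.587e+01 -3.388e+01 -5.000e-02]
```

Request:
{"api": "step_arm", "payload": {"increments": [{"wz": 0.095,"gripper": 8.5},{"wz": 0.095},{"wz": 0.096},{"x": -2.7,"y": -1.2},{"x": -2.7,"y": -1.2},{"x": -2.7,"y": -1.2},{"x": -2.7,"y": -1.2},{"x": -2.7,"y": -1.2},{"x": -2.7,"y": -1.2},{"x": -2.7,"y": -1.2},{"x": -2.7,"y": -1.2},{"x": -2.7,"y": -1.2},{"x": -2.7,"y": -1.2},{"x": -2.7,"y": -1.2},{"x": -2.7,"y": -1.2},{"x": -2.7,"y": -1.2},{"x": -2.7,"y": -1.2},{"x": -2.7,"y": -1.2},{"x": -2.7,"y": -1.2},{"x": -2.7,"y": -1.2}]}}

```text
invalid input at $.increments[0]: expected keys x, y, z, wx, wy, wz, gripper
```

Request:
{"api": "step_arm", "payload": {"increments": [{"x": -2.7,"y": -1.2},{"x": -2.7,"y": -1.2},{"x": -2.7,"y": -1.2},{"x": -2.7,"y": -1.2},{"x": -2.7,"y": -1.2},{"x": -2.7,"y": -1.2},{"x": -2.7,"y": -1.2},{"x": -2.7,"y": -1.2},{"x": -2.7,"y": -1.2},{"x": -2.7,"y": -1.2},{"x": -2.7,"y": -1.2},{"x": -0.2,"y": -0.2},{}]}}

```text
invalid input at $.increments[0]: expected keys x, y, z, wx, wy, wz, gripper
```

```bash
python3 - <<'E'
from h import *
plan([.483,.253,.329],Rzx(np.array([0,0,-1.]),-np.array([-.045,1,0])))
im=snap("side"); cv2.imwrite("pics/s1.png",cv2.resize(im["color"][150:350,220:450],None,fx=3,fy=3,interpolation=cv2.INTER_CUBIC))
E
```

```text
t 0.25 pos [ 0.1786 -0.5202  0.4045] q [-83.4  21.8  74.4  -0.   83.9 -12.3] F [ 0.9 -0.2  0.2] w 0.0855697766469585
shift cm (tool now) [-63.23 -53.9    7.59]
rotvec [-0.      0.0006  0.2859] then shift [-75.87 -33.88   7.55]
```

View pics/s1.png

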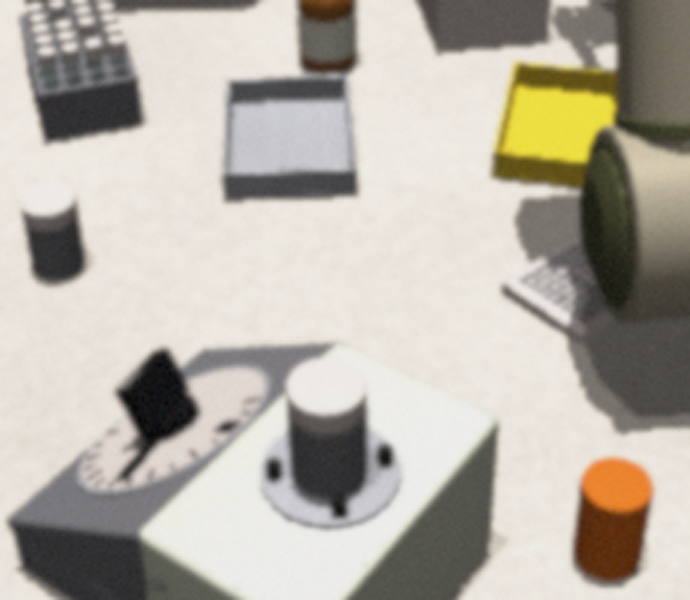

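```bash
python3 - <<'E'
from h import *
t=snap("top"); s=snap("side")
own=np.array([[.125,.1,.12],[.125,-.1,.12],[.005,.1,.12],[.005,-.1,.12],[-.125,.1,.045],[-.125,-.1,.045],[.066,0,.124]])
pt=np.array([[214.5,259.5],[154,217],[240,221],[180.5,180],[270,187],[215,148]])
ps=np.array([[385.7,291.7],[333.3,265.7],[268.3,326.7],[286.7,266.7],[224,323.3],[330.3,308]])
f=lambda p:np.r_[(proj(t,T(p,own[:6]))-pt).ravel(),(proj(s,T(p,own[[0,2,3,4,5,6]]))-ps).ravel()]
r=least_squares(f,np.load("p.npy"),loss="soft_l1"); p=r.x; print(p,f(p).round(1)); np.save("p.npy",p)
print("disc",T(p,[[.066,0,.124]])[0],"jar by side",onz(s,328.7,279.3,.194), "dial",T(p,[[-.06,0,.0825]])[0])
print("tray top corners side",[onz(s,u/3+220,v/3+150,.03).round(3) for u,v in((230,80),(348,78),(357,180),(223,180))])
E
```

```text
[0.53639635 0.21727654 2.52492987] [-1.3  1.3 -2.7  0.4 -0.1  1.5 -2.3 -0.1  1.9 -1.4 -0.9 -1.7  1.8 -4.2
  1.3 -3.1 -1.7  1.3  0.2 -1.5 -3.4 -0.5 -0.3 -2.2]
disc [0.4825527  0.25544539 0.124     ] jar by side [0.48328023 0.26065118 0.194     ] dial [0.58534513 0.18257759 0.0825    ]
tray top corners side [array([ 0.586, -0.329,  0.03 ]), array([ 0.472, -0.33 ,  0.03 ]), array([ 0.464, -0.162,  0.03 ]), array([ 0.581, -0.164,  0.03 ])]
```

Request:
{"api": "step_arm", "payload": {"increments": [{"x": 0,"y": 0,"z": 0,"wx": 0,"wy": 0,"wz": 0.095,"gripper": 8.5},{"x": 0,"y": 0,"z": 0,"wx": 0,"wy": 0,"wz": 0.095,"gripper": 8.5},{"x": 0,"y": 0,"z": 0,"wx": 0,"wy": 0,"wz": 0.096,"gripper": 8.5},{"x": -2.7,"y": -1.2,"z": 0,"wx": 0,"wy": 0,"wz": 0,"gripper": 8.5},{"x": -2.7,"y": -1.2,"z": 0,"wx": 0,"wy": 0,"wz": 0,"gripper": 8.5},{"x": -2.7,"y": -1.2,"z": 0,"wx": 0,"wy": 0,"wz": 0,"gripper": 8.5},{"x": -2.7,"y": -1.2,"z": 0,"wx": 0,"wy": 0,"wz": 0,"gripper": 8.5},{"x": -2.7,"y": -1.2,"z": 0,"wx": 0,"wy": 0,"wz": 0,"gripper": 8.5},{"x": -2.7,"y": -1.2,"z": 0,"wx": 0,"wy": 0,"wz": 0,"gripper": 8.5},{"x": -2.7,"y": -1.2,"z": 0,"wx": 0,"wy": 0,"wz": 0,"gripper": 8.5},{"x": -2.7,"y": -1.2,"z": 0,"wx": 0,"wy": 0,"wz": 0,"gripper": 8.5},{"x": -2.7,"y": -1.2,"z": 0,"wx": 0,"wy": 0,"wz": 0,"gripper": 8.5},{"x": -2.7,"y": -1.2,"z": 0,"wx": 0,"wy": 0,"wz": 0,"gripper": 8.5},{"x": -2.7,"y": -1.2,"z": 0,"wx": 0,"wy": 0,"wz": 0,"gripper": 8.5},{"x": -2.7,"y": -1.2,"z": 0,"wx": 0,"wy": 0,"wz": 0,"gripper": 8.5},{"x": -2.7,"y": -1.2,"z": 0,"wx": 0,"wy": 0,"wz": 0,"gripper": 8.5},{"x": -2.7,"y": -1.2,"z": 0,"wx": 0,"wy": 0,"wz": 0,"gripper": 8.5}]}}

```text
time_s: 2.1
position: [0.3297, -0.1338, 0.4049]
tool_rot: [[0.045, -0.999, 0.0], [-0.999, -0.045, -0.0], [0.0, -0.0, -1.0]]
ft_force: [-0.0, -0.1, 0.9]
grip_width: 0.0848
```

Request:
{"api": "step_arm", "payload": {"increments": [{"x": -2.7,"y": -1.2,"z": 0,"wx": 0,"wy": 0,"wz": 0,"gripper": 8.5},{"x": -2.7,"y": -1.2,"z": 0,"wx": 0,"wy": 0,"wz": 0,"gripper": 8.5},{"x": -2.7,"y": -1.2,"z": 0,"wx": 0,"wy": 0,"wz": 0,"gripper": 8.5},{"x": -2.7,"y": -1.2,"z": 0,"wx": 0,"wy": 0,"wz": 0,"gripper": 8.5},{"x": -2.7,"y": -1.2,"z": 0,"wx": 0,"wy": 0,"wz": 0,"gripper": 8.5},{"x": -2.7,"y": -1.2,"z": 0,"wx": 0,"wy": 0,"wz": 0,"gripper": 8.5},{"x": -2.7,"y": -1.2,"z": 0,"wx": 0,"wy": 0,"wz": 0,"gripper": 8.5},{"x": -2.7,"y": -1.2,"z": 0,"wx": 0,"wy": 0,"wz": 0,"gripper": 8.5},{"x": -2.7,"y": -1.2,"z": 0,"wx": 0,"wy": 0,"wz": 0,"gripper": 8.5},{"x": -2.7,"y": -1.2,"z": 0,"wx": 0,"wy": 0,"wz": 0,"gripper": 8.5},{"x": -2.7,"y": -1.2,"z": 0,"wx": 0,"wy": 0,"wz": 0,"gripper": 8.5},{"x": -2.7,"y": -1.2,"z": 0,"wx": 0,"wy": 0,"wz": 0,"gripper": 8.5},{"x": -2.7,"y": -1.2,"z": 0,"wx": 0,"wy": 0,"wz": 0,"gripper": 8.5},{"x": -1.5,"y": -1,"z": 0,"wx": 0,"wy": 0,"wz": 0,"gripper": 8.5},{"x": 0,"y": 0,"z": 0,"wx": 0,"wy": 0,"wz": 0,"gripper": 8.5},{"x": 0,"y": 0,"z": 0,"wx": 0,"wy": 0,"wz": 0,"gripper": 8.5}]}}

```text
time_s: 3.7
position: [0.4788, 0.2379, 0.4045]
tool_rot: [[0.045, -0.999, -0.001], [-0.999, -0.045, -0.0], [0.0, 0.001, -1.0]]
ft_force: [-0.1, -0.1, 0.3]
grip_width: 0.0852
```

```bash
python3 - <<'E'
from h import *
plan([.483,.257,.329],Rzx(np.array([0,0,-1.]),-np.array([-.045,1,0])))
im=snap("side"); cv2.imwrite("pics/s2.png",cv2.resize(im["color"][150:350,220:450],None,fx=3,fy=3,interpolation=cv2.INTER_CUBIC))
E
```

```text
t 3.7 pos [0.4788 0.2379 0.4045] q [ 13.7  20.3  76.8  -0.   83.  101.1] F [-0.1 -0.1  0.3] w 0.08520500121071033
shift cm (tool now) [-1.89 -0.51  7.55]
rotvec [ 0.0006 -0.0003  0.0003] then shift [-1.89 -0.51  7.55]
```

View pics/s2.png

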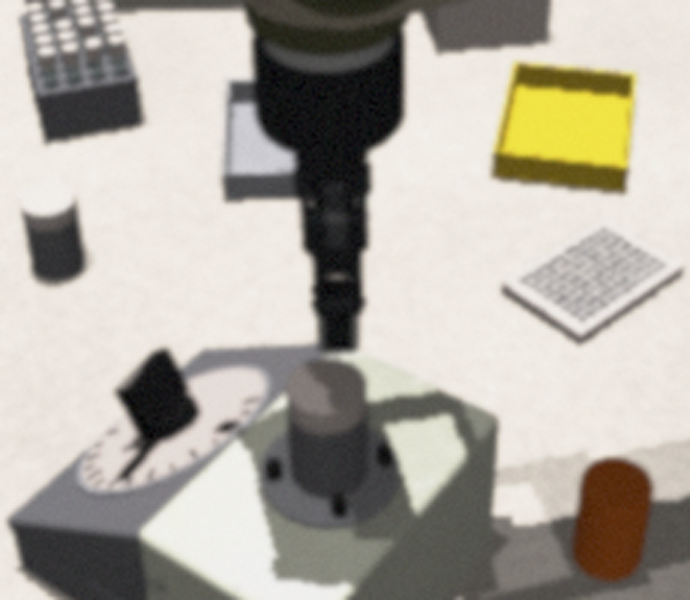

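The gripper hangs just short of the jar, with the finger at crop (338,345) and the jar at (326,390). That agrees with the computed 5 mm and 19 mm offsets, so I'm correcting, descending and gripping.

Request:
{"api": "step_arm", "payload": {"increments": [{"x": -1.0,"y": -0.3,"z": 0,"wx": 0,"wy": 0,"wz": 0,"gripper": 8.5},{"x": -0.9,"y": -0.2,"z": 0,"wx": 0,"wy": 0,"wz": 0,"gripper": 8.5},{"x": 0,"y": 0,"z": 1,"wx": 0,"wy": 0,"wz": 0,"gripper": 8.5},{"x": 0,"y": 0,"z": 1.5,"wx": 0,"wy": 0,"wz": 0,"gripper": 8.5},{"x": 0,"y": 0,"z": 1.5,"wx": 0,"wy": 0,"wz": 0,"gripper": 8.5},{"x": 0,"y": 0,"z": 1.5,"wx": 0,"wy": 0,"wz": 0,"gripper": 8.5},{"x": 0,"y": 0,"z": 1.2,"wx": 0,"wy": 0,"wz": 0,"gripper": 8.5},{"x": 0,"y": 0,"z": 0.8,"wx": 0,"wy": 0,"wz": 0,"gripper": 8.5},{"x": 0,"y": 0,"z": 0,"wx": 0,"wy": 0,"wz": 0,"gripper": 8.5},{"x": 0,"y": 0,"z": 0,"wx": 0,"wy": 0,"wz": 0,"gripper": 5.5},{"x": 0,"y": 0,"z": 0,"wx": 0,"wy": 0,"wz": 0,"gripper": 5.5},{"x": 0,"y": 0,"z": 0,"wx": 0,"wy": 0,"wz": 0,"gripper": 4},{"x": 0,"y": 0,"z": 0,"wx": 0,"wy": 0,"wz": 0,"gripper": 4},{"x": 0,"y": 0,"z": 0,"wx": 0,"wy": 0,"wz": 0,"gripper": 4},{"x": 0,"y": 0,"z": 0,"wx": 0,"wy": 0,"wz": 0,"gripper": 4},{"x": 0,"y": 0,"z": 0,"wx": 0,"wy": 0,"wz": 0,"gripper": 4}], "newtons": 30}}

```text
time_s: 5.35
position: [0.4832, 0.2573, 0.3304]
tool_rot: [[0.045, -0.999, 0.001], [-0.999, -0.045, 0.0], [-0.0, -0.001, -1.0]]
ft_force: [-1.3, -0.4, 5.8]
grip_width: 0.045
```

Request:
{"api": "step_arm", "payload": {"increments": [{"x": 0,"y": 0,"z": -0.5,"wx": 0,"wy": 0,"wz": 0,"gripper": 4},{"x": 0,"y": 0,"z": -1,"wx": 0,"wy": 0,"wz": 0,"gripper": 4},{"x": 0,"y": 0,"z": -2,"wx": 0,"wy": 0,"wz": 0,"gripper": 4},{"x": 0,"y": 0,"z": -2,"wx": 0,"wy": 0,"wz": 0,"gripper": 4},{"x": 0,"y": 0,"z": -2,"wx": 0,"wy": 0,"wz": 0,"gripper": 4},{"x": 0,"y": 0,"z": -1.5,"wx": 0,"wy": 0,"wz": 0,"gripper": 4},{"x": 0,"y": 0,"z": -0.5,"wx": 0,"wy": 0,"wz": 0,"gripper": 4},{"x": 1,"y": 0,"z": 0,"wx": 0,"wy": 0,"wz": 0,"gripper": 4},{"x": 2,"y": -0.1,"z": 0,"wx": 0,"wy": 0,"wz": 0,"gripper": 4},{"x": 2.5,"y": -0.1,"z": 0,"wx": 0,"wy": 0,"wz": 0,"gripper": 4},{"x": 2.5,"y": -0.1,"z": 0,"wx": 0,"wy": 0,"wz": 0,"gripper": 4},{"x": 2.5,"y": -0.1,"z": 0,"wx": 0,"wy": 0,"wz": 0,"gripper": 4},{"x": 2.5,"y": -0.1,"z": 0,"wx": 0,"wy": 0,"wz": 0,"gripper": 4},{"x": 2.5,"y": -0.1,"z": 0,"wx": 0,"wy": 0,"wz": 0,"gripper": 4},{"x": 2.5,"y": -0.1,"z": 0,"wx": 0,"wy": 0,"wz": 0,"gripper": 4},{"x": 2.5,"y": -0.1,"z": 0,"wx": 0,"wy": 0,"wz": 0,"gripper": 4},{"x": 2.5,"y": -0.1,"z": 0,"wx": 0,"wy": 0,"wz": 0,"gripper": 4},{"x": 2.5,"y": -0.1,"z": 0,"wx": 0,"wy": 0,"wz": 0,"gripper": 4}]}}

```text
time_s: 7.15
position: [0.5042, 0.0014, 0.4238]
tool_rot: [[0.044, -0.999, -0.002], [-0.999, -0.044, 0.0], [-0.0, 0.002, -1.0]]
ft_force: [0.2, 0.1, -0.4]
grip_width: 0.0448
```

Request:
{"api": "step_arm", "payload": {"increments": [{"x": 2.5,"y": -0.1,"z": 0,"wx": 0,"wy": 0,"wz": 0,"gripper": 4},{"x": 2.5,"y": -0.1,"z": 0,"wx": 0,"wy": 0,"wz": 0,"gripper": 4},{"x": 2.5,"y": -0.1,"z": 0,"wx": 0,"wy": 0,"wz": 0,"gripper": 4},{"x": 2.5,"y": -0.1,"z": 0,"wx": 0,"wy": 0,"wz": 0,"gripper": 4},{"x": 2.5,"y": -0.1,"z": 0,"wx": 0,"wy": 0,"wz": 0,"gripper": 4},{"x": 2.5,"y": -0.1,"z": 0,"wx": 0,"wy": 0,"wz": 0,"gripper": 4},{"x": 2.5,"y": -0.1,"z": 0,"wx": 0,"wy": 0,"wz": 0,"gripper": 4},{"x": 2.5,"y": -0.1,"z": 0,"wx": 0,"wy": 0,"wz": 0,"gripper": 4},{"x": 2.5,"y": -0.1,"z": 0,"wx": 0,"wy": 0,"wz": 0,"gripper": 4},{"x": 1.8,"y": -0.1,"z": 0,"wx": 0,"wy": 0,"wz": 0,"gripper": 4},{"x": 0.8,"y": 0,"z": 0,"wx": 0,"wy": 0,"wz": 0,"gripper": 4},{"x": 0,"y": 0,"z": 0,"wx": 0,"wy": 0,"wz": 0,"gripper": 4},{"x": 0,"y": 0,"z": 0,"wx": 0,"wy": 0,"wz": 0,"gripper": 4}]}}

```text
time_s: 8.45
position: [0.5257, -0.2467, 0.4246]
tool_rot: [[0.045, -0.999, -0.0], [-0.999, -0.045, 0.001], [-0.001, 0.0, -1.0]]
ft_force: [-0.7, 0.8, -1.9]
grip_width: 0.0456
```

```bash
python3 - <<'E'
from h import *
plan([.526,-.25,.209],Rzx(np.array([0,0,-1.]),-np.array([-.045,1,0])))
im=snap("side"); cv2.imwrite("pics/s3.png",cv2.resize(im["color"][80:280,220:450],None,fx=3,fy=3,interpolation=cv2.INTER_CUBIC))
E
```

```text
t 8.45 pos [ 0.5257 -0.2467  0.4246] q [-36.8  24.2  67.1   0.   88.7  50.6] F [-0.7  0.8 -1.9] w 0.04559942869366013
shift cm (tool now) [ 3.400e-01 -2.000e-02  2.156e+01]
rotvec [0.0003 0.0006 0.0003] then shift [ 3.300e-01 -2.000e-02  2.156e+01]
```

View pics/s3.png

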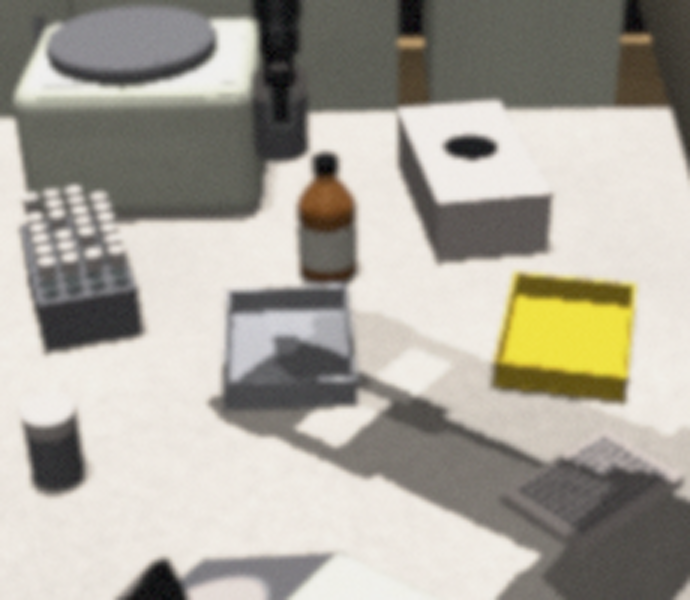

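The jar is held upright at crop (280,125), over the empty steel tray (290,345). I'm lowering it now, slowly at the end.

Request:
{"api": "step_arm", "payload": {"increments": [{"x": 0.3,"y": 0,"z": 1,"wx": 0,"wy": 0,"wz": 0,"gripper": 4},{"x": 0,"y": 0,"z": 2,"wx": 0,"wy": 0,"wz": 0,"gripper": 4},{"x": 0,"y": 0,"z": 2.5,"wx": 0,"wy": 0,"wz": 0,"gripper": 4},{"x": 0,"y": 0,"z": 2.5,"wx": 0,"wy": 0,"wz": 0,"gripper": 4},{"x": 0,"y": 0,"z": 2.5,"wx": 0,"wy": 0,"wz": 0,"gripper": 4},{"x": 0,"y": 0,"z": 2.5,"wx": 0,"wy": 0,"wz": 0,"gripper": 4},{"x": 0,"y": 0,"z": 2,"wx": 0,"wy": 0,"wz": 0,"gripper": 4},{"x": 0,"y": 0,"z": 2,"wx": 0,"wy": 0,"wz": 0,"gripper": 4},{"x": 0,"y": 0,"z": 1.5,"wx": 0,"wy": 0,"wz": 0,"gripper": 4},{"x": 0,"y": 0,"z": 1,"wx": 0,"wy": 0,"wz": 0,"gripper": 4},{"x": 0,"y": 0,"z": 0.7,"wx": 0,"wy": 0,"wz": 0,"gripper": 4},{"x": 0,"y": 0,"z": 0.4,"wx": 0,"wy": 0,"wz": 0,"gripper": 4},{"x": 0,"y": 0,"z": 0.2,"wx": 0,"wy": 0,"wz": 0,"gripper": 4},{"x": 0,"y": 0,"z": 0,"wx": 0,"wy": 0,"wz": 0,"gripper": 4},{"x": 0,"y": 0,"z": 0,"wx": 0,"wy": 0,"wz": 0,"gripper": 4}]}}

```text
time_s: 10.0
position: [0.526, -0.2504, 0.2172]
tool_rot: [[0.045, -0.999, 0.001], [-0.999, -0.045, -0.001], [0.001, -0.001, -1.0]]
ft_force: [-0.6, 0.3, -1.0]
grip_width: 0.0452
```

Request:
{"api": "step_arm", "payload": {"increments": [{"x": 0,"y": 0,"z": 0.1,"wx": 0,"wy": 0,"wz": 0,"gripper": 4},{"x": 0,"y": 0,"z": 0.1,"wx": 0,"wy": 0,"wz": 0,"gripper": 4},{"x": 0,"y": 0,"z": 0,"wx": 0,"wy": 0,"wz": 0,"gripper": 4},{"x": 0,"y": 0,"z": 0,"wx": 0,"wy": 0,"wz": 0,"gripper": 4}]}}

```text
time_s: 10.4
position: [0.5259, -0.2504, 0.2147]
tool_rot: [[0.045, -0.999, 0.0], [-0.999, -0.045, -0.0], [0.0, -0.0, -1.0]]
ft_force: [-0.0, -0.7, -1.4]
grip_width: 0.0453
```

Request:
{"api": "step_arm", "payload": {"increments": [{"x": 0,"y": 0,"z": 0.1,"wx": 0,"wy": 0,"wz": 0,"gripper": 4},{"x": 0,"y": 0,"z": 0.1,"wx": 0,"wy": 0,"wz": 0,"gripper": 4},{"x": 0,"y": 0,"z": 0,"wx": 0,"wy": 0,"wz": 0,"gripper": 4},{"x": 0,"y": 0,"z": 0,"wx": 0,"wy": 0,"wz": 0,"gripper": 4}]}}

```text
time_s: 10.8
position: [0.5259, -0.2503, 0.2127]
tool_rot: [[0.045, -0.999, -0.0], [-0.999, -0.045, 0.0], [-0.0, 0.0, -1.0]]
ft_force: [0.5, 0.2, -1.5]
grip_width: 0.0451
```

Request:
{"api": "step_arm", "payload": {"increments": [{"x": 0,"y": 0,"z": 0.1,"wx": 0,"wy": 0,"wz": 0,"gripper": 4},{"x": 0,"y": 0,"z": 0,"wx": 0,"wy": 0,"wz": 0,"gripper": 4},{"x": 0,"y": 0,"z": 0,"wx": 0,"wy": 0,"wz": 0,"gripper": 4}]}}

```text
time_s: 11.1
position: [0.5259, -0.2503, 0.2117]
tool_rot: [[0.045, -0.999, -0.0], [-0.999, -0.045, 0.0], [-0.0, 0.0, -1.0]]
ft_force: [0.0, -0.9, -1.2]
grip_width: 0.0453
```

Request:
{"api": "step_arm", "payload": {"increments": [{"x": 0,"y": 0,"z": 0.1,"wx": 0,"wy": 0,"wz": 0,"gripper": 4},{"x": 0,"y": 0,"z": 0,"wx": 0,"wy": 0,"wz": 0,"gripper": 4},{"x": 0,"y": 0,"z": 0,"wx": 0,"wy": 0,"wz": 0,"gripper": 4}]}}

```text
time_s: 11.4
position: [0.5259, -0.2503, 0.2107]
tool_rot: [[0.045, -0.999, -0.0], [-0.999, -0.045, 0.0], [-0.0, 0.0, -1.0]]
ft_force: [0.2, -0.2, -1.4]
grip_width: 0.0451
```

Request:
{"api": "step_arm", "payload": {"increments": [{"x": 0,"y": 0,"z": 0.1,"wx": 0,"wy": 0,"wz": 0,"gripper": 4},{"x": 0,"y": 0,"z": 0,"wx": 0,"wy": 0,"wz": 0,"gripper": 4},{"x": 0,"y": 0,"z": 0,"wx": 0,"wy": 0,"wz": 0,"gripper": 4}]}}

```text
time_s: 11.7
position: [0.5259, -0.2503, 0.2104]
tool_rot: [[0.045, -0.999, 0.0], [-0.999, -0.045, -0.0], [0.0, -0.0, -1.0]]
ft_force: [-1.4, 1.4, 4.3]
grip_width: 0.045
```

Contact came at the predicted height. I'm releasing and rising.

Request:
{"api": "step_arm", "payload": {"increments": [{"x": 0,"y": 0,"z": 0,"wx": 0,"wy": 0,"wz": 0,"gripper": 5},{"x": 0,"y": 0,"z": 0,"wx": 0,"wy": 0,"wz": 0,"gripper": 6},{"x": 0,"y": 0,"z": 0,"wx": 0,"wy": 0,"wz": 0,"gripper": 7},{"x": 0,"y": 0,"z": 0,"wx": 0,"wy": 0,"wz": 0,"gripper": 7},{"x": 0,"y": 0,"z": -0.5,"wx": 0,"wy": 0,"wz": 0,"gripper": 7},{"x": 0,"y": 0,"z": -1,"wx": 0,"wy": 0,"wz": 0,"gripper": 7},{"x": 0,"y": 0,"z": -2,"wx": 0,"wy": 0,"wz": 0,"gripper": 7},{"x": 0,"y": 0,"z": -3,"wx": 0,"wy": 0,"wz": 0,"gripper": 7},{"x": 0,"y": 0,"z": -3,"wx": 0,"wy": 0,"wz": 0,"gripper": 7},{"x": 0,"y": 0,"z": -3,"wx": 0,"wy": 0,"wz": 0,"gripper": 7},{"x": 0,"y": 0,"z": -3,"wx": 0,"wy": 0,"wz": 0,"gripper": 7},{"x": 0,"y": 0,"z": -3,"wx": 0,"wy": 0,"wz": 0,"gripper": 7},{"x": 0,"y": 0,"z": -2.5,"wx": 0,"wy": 0,"wz": 0,"gripper": 7},{"x": 0,"y": 0,"z": -1,"wx": 0,"wy": 0,"wz": 0,"gripper": 7},{"x": 0,"y": 0,"z": 0,"wx": 0,"wy": 0,"wz": 0,"gripper": 7}]}}

```text
time_s: 13.2
position: [0.5257, -0.2501, 0.4311]
tool_rot: [[0.045, -0.999, 0.002], [-0.999, -0.045, -0.002], [0.002, -0.002, -1.0]]
ft_force: [-0.7, 0.3, 0.7]
grip_width: 0.0698
```

```bash
python3 - <<'E'
from h import *
p=np.load("p.npy"); A=lambda v:T([0,0,p[2]],[v])[0]
n=A([-.5,0,.866]); up=A([.866,0,.5]); rt=np.cross(up,n); dc=T(p,[[-.06,0,.0825]])[0]
im=snap("top")
for uv,h in(((207,172.5),.0065),((213.5,196),0.)):
    q=onplane(im,*uv,dc+h*n,n)-dc; print(np.hypot(q@up,q@rt),np.arctan2(q@rt,q@up))
th=1.33; d=np.cos(th)*up+np.sin(th)*rt
g=dc+.034*n
print("grip",g,"TCP",g+.155*n,"pre",g+.255*n)
for s in(1,-1): plan(g+.255*n,Rzx(-n,s*np.cross(n,d)))
s=snap("side"); print(proj(s,[g,g+.3*n]))
cv2.imwrite("pics/s4.png",cv2.resize(s["color"][130:350,200:450],None,fx=3,fy=2.7,interpolation=cv2.INTER_CUBIC))
E
```

```text
0.05803102222777362 1.3757086303252997
0.055039772877525484 0.009303682251259129
grip [0.59921395 0.17274622 0.111944  ] TCP [0.66243945 0.12792675 0.246174  ] pre [0.7032301  0.09901095 0.332774  ]
t 13.25 pos [ 0.5257 -0.2502  0.4295] q [-37.1  24.2  66.3   0.   89.5  50.3] F [-0.8 -0.7  0.3] w 0.07005625946183812
shift cm (tool now) [-34.09 -19.3    9.68]
rotvec [-0.5848  0.2031  1.9389] then shift [-9.13 37.66 11.24]
t 13.25 pos [ 0.5257 -0.2502  0.4295] q [-37.1  24.2  66.3   0.   89.5  50.3] F [-0.8 -0.7  0.3] w 0.07005625946183812
shift cm (tool now) [-34.09 -19.3    9.68]
rotvec [-0.1814 -0.5224 -1.1225] then shift [  9.13 -37.66  11.24]
[[270.04259437 278.2018389 ]
 [193.67431418 137.95794515]]
```

View pics/s4.png

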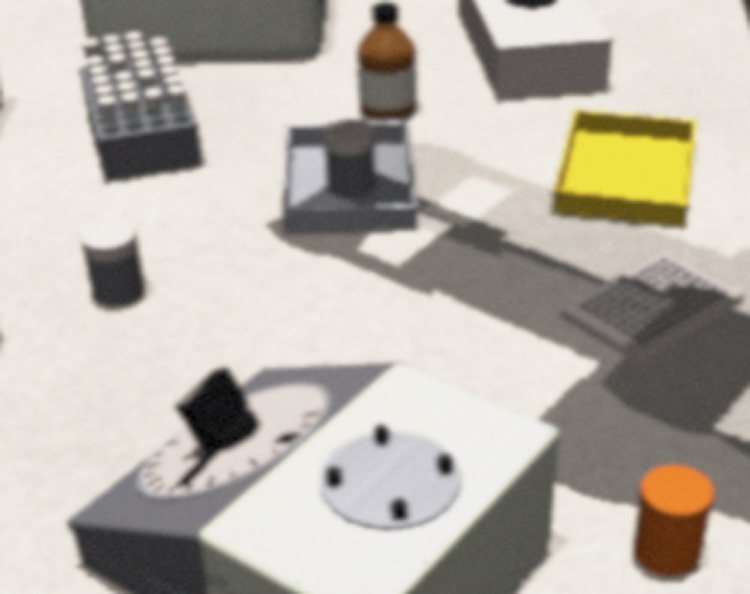

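The jar stands upright in the tray, at crop (350,160). Next comes the knob. The pointer reads about 1.33 rad, so I'm taking the tool orientation with the smaller wrist turn.

Request:
{"api": "step_arm", "payload": {"increments": [{"x": 0,"y": 0,"z": 0,"wx": -0.0202,"wy": -0.058,"wz": -0.1247,"gripper": 7},{"x": 0,"y": 0,"z": 0,"wx": -0.0202,"wy": -0.058,"wz": -0.1247,"gripper": 7},{"x": 0,"y": 0,"z": 0,"wx": -0.0202,"wy": -0.058,"wz": -0.1247,"gripper": 7},{"x": 0,"y": 0,"z": 0,"wx": -0.0202,"wy": -0.058,"wz": -0.1247,"gripper": 7},{"x": 0,"y": 0,"z": 0,"wx": -0.0202,"wy": -0.058,"wz": -0.1247,"gripper": 7},{"x": 0,"y": 0,"z": 0,"wx": -0.0202,"wy": -0.058,"wz": -0.1247,"gripper": 7},{"x": 0,"y": 0,"z": 0,"wx": -0.0202,"wy": -0.058,"wz": -0.1247,"gripper": 7},{"x": 0,"y": 0,"z": 0,"wx": -0.0202,"wy": -0.058,"wz": -0.1247,"gripper": 7},{"x": 0,"y": 0,"z": 0,"wx": -0.0202,"wy": -0.058,"wz": -0.1247,"gripper": 7},{"x": 0,"y": 0,"z": 0,"wx": 0,"wy": 0,"wz": 0,"gripper": 7},{"x": 0,"y": 0,"z": 0,"wx": 0,"wy": 0,"wz": 0,"gripper": 7}]}}

```text
time_s: 14.4
position: [0.5261, -0.2504, 0.4286]
tool_rot: [[0.823, -0.396, -0.408], [-0.295, -0.911, 0.29], [-0.486, -0.118, -0.866]]
ft_force: [0.1, -0.2, 0.1]
grip_width: 0.07
```

```bash
cat >> h.py <<'E'
p=np.load("p.npy"); A=lambda v:T([0,0,p[2]],[v])[0]
n=A([-.5,0,.866]); up=A([.866,0,.5]); rt=np.cross(up,n); dc=T(p,[[-.06,0,.0825]])[0]
def Rk(th): return Rzx(-n,-np.cross(n,np.cos(th)*up+np.sin(th)*rt))
g=dc+.034*n
E
python3 -c "
from h import *
plan(g+.215*n,Rk(1.33))"
```

```text
t 14.4 pos [ 0.5261 -0.2504  0.4286] q [-37.   29.   60.2  -0.9 120.8 -15.5] F [ 0.1 -0.2  0.1] w 0.0700342316132675
shift cm (tool now) [  8.92 -37.71  15.2 ]
rotvec [-0.0005  0.0002 -0.0036] then shift [  9.06 -37.68  15.18]
```

Request:
{"api": "step_arm", "payload": {"increments": [{"x": 0.3,"y": -1.2,"z": 0.5,"wx": 0,"wy": 0,"wz": 0,"gripper": 7},{"x": 0.5,"y": -2.1,"z": 0.8,"wx": 0,"wy": 0,"wz": 0,"gripper": 7},{"x": 0.5,"y": -2.1,"z": 0.8,"wx": 0,"wy": 0,"wz": 0,"gripper": 7},{"x": 0.5,"y": -2.1,"z": 0.8,"wx": 0,"wy": 0,"wz": 0,"gripper": 7},{"x": 0.5,"y": -2.1,"z": 0.8,"wx": 0,"wy": 0,"wz": 0,"gripper": 7},{"x": 0.5,"y": -2.1,"z": 0.8,"wx": 0,"wy": 0,"wz": 0,"gripper": 7},{"x": 0.5,"y": -2.1,"z": 0.8,"wx": 0,"wy": 0,"wz": 0,"gripper": 7},{"x": 0.5,"y": -2.1,"z": 0.8,"wx": 0,"wy": 0,"wz": 0,"gripper": 7},{"x": 0.5,"y": -2.1,"z": 0.8,"wx": 0,"wy": 0,"wz": 0,"gripper": 7},{"x": 0.5,"y": -2.1,"z": 0.8,"wx": 0,"wy": 0,"wz": 0,"gripper": 7},{"x": 0.5,"y": -2.1,"z": 0.8,"wx": 0,"wy": 0,"wz": 0,"gripper": 7},{"x": 0.5,"y": -2.1,"z": 0.8,"wx": 0,"wy": 0,"wz": 0,"gripper": 7},{"x": 0.5,"y": -2.1,"z": 0.8,"wx": 0,"wy": 0,"wz": 0,"gripper": 7},{"x": 0.5,"y": -2.1,"z": 0.8,"wx": 0,"wy": 0,"wz": 0,"gripper": 7},{"x": 0.5,"y": -2.1,"z": 0.8,"wx": 0,"wy": 0,"wz": 0,"gripper": 7},{"x": 0.5,"y": -2.1,"z": 0.8,"wx": 0,"wy": 0,"wz": 0,"gripper": 7},{"x": 0.5,"y": -2.1,"z": 0.8,"wx": 0,"wy": 0,"wz": 0,"gripper": 7},{"x": 0.5,"y": -2.1,"z": 0.8,"wx": 0,"wy": 0,"wz": 0,"gripper": 7},{"x": 0,"y": 0,"z": 0,"wx": 0,"wy": 0,"wz": 0,"gripper": 7},{"x": 0,"y": 0,"z": 0,"wx": 0,"wy": 0,"wz": 0,"gripper": 7}]}}

```text
time_s: 16.4
position: [0.6858, 0.1017, 0.3083]
tool_rot: [[0.823, -0.394, -0.409], [-0.293, -0.912, 0.289], [-0.486, -0.118, -0.866]]
ft_force: [0.8, 0.5, 0.5]
grip_width: 0.0701
```

```bash
python3 - <<'E'
from h import *
plan(g+.215*n,Rk(1.33))
s=snap("side"); cv2.imwrite("pics/s5.png",cv2.resize(s["color"][170:350,180:380],None,fx=4,fy=3.3,interpolation=cv2.INTER_CUBIC))
E
```

```text
t 16.4 pos [0.6858 0.1017 0.3083] q [ -3.2  44.2  50.9  16.4 110.2  20.6] F [0.8 0.5 0.5] w 0.07014391626555488
shift cm (tool now) [ 0.33 -0.73  1.09]
rotvec [ 0.0008  0.0004 -0.001 ] then shift [ 0.33 -0.73  1.09]
```

View pics/s5.png

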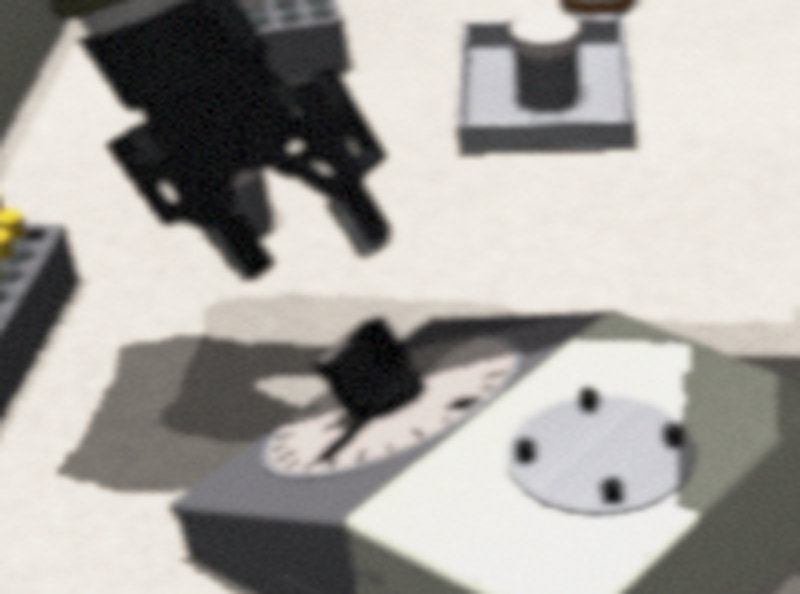

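Request:
{"api": "step_arm", "payload": {"increments": [{"x": 0.3,"y": -0.7,"z": 0.3,"wx": 0,"wy": 0,"wz": 0,"gripper": 6},{"x": 0,"y": 0,"z": 0.8,"wx": 0,"wy": 0,"wz": 0,"gripper": 6},{"x": 0,"y": 0,"z": 1.2,"wx": 0,"wy": 0,"wz": 0,"gripper": 6},{"x": 0,"y": 0,"z": 1.2,"wx": 0,"wy": 0,"wz": 0,"gripper": 6},{"x": 0,"y": 0,"z": 1.0,"wx": 0,"wy": 0,"wz": 0,"gripper": 6},{"x": 0,"y": 0,"z": 0.8,"wx": 0,"wy": 0,"wz": 0,"gripper": 6},{"x": 0,"y": 0,"z": 0.6,"wx": 0,"wy": 0,"wz": 0,"gripper": 6},{"x": 0,"y": 0,"z": 0.5,"wx": 0,"wy": 0,"wz": 0,"gripper": 6},{"x": 0,"y": 0,"z": 0.3,"wx": 0,"wy": 0,"wz": 0,"gripper": 6},{"x": 0,"y": 0,"z": 0,"wx": 0,"wy": 0,"wz": 0,"gripper": 6},{"x": 0,"y": 0,"z": 0,"wx": 0,"wy": 0,"wz": 0,"gripper": 6}], "newtons": 20}}

```text
time_s: 17.55
position: [0.664, 0.1259, 0.2503]
tool_rot: [[0.824, -0.393, -0.407], [-0.292, -0.912, 0.289], [-0.485, -0.119, -0.866]]
ft_force: [0.1, 0.1, 0.1]
grip_width: 0.06
```

```bash
python3 - <<'E'
from h import *
plan(g+.159*n,Rk(1.33))
s=snap("side"); t=snap("top")
a=cv2.resize(s["color"][230:350,210:330],None,fx=3.3,fy=4,interpolation=cv2.INTER_CUBIC)
b=cv2.resize(t["color"][140:240,170:270],None,fx=4,fy=4.8,interpolation=cv2.INTER_CUBIC)
cv2.imwrite("pics/s6.png",np.hstack([a,b]))
E
```

```text
t 17.55 pos [0.664  0.1259 0.2503] q [ -1.3  45.2  59.   16.5 100.9  19.8] F [0.1 0.1 0.1] w 0.05996588403271502
shift cm (tool now) [ 0.01 -0.07  0.08]
rotvec [ 0.0002 -0.0007 -0.0003] then shift [ 0.01 -0.07  0.08]
```

View pics/s6.png

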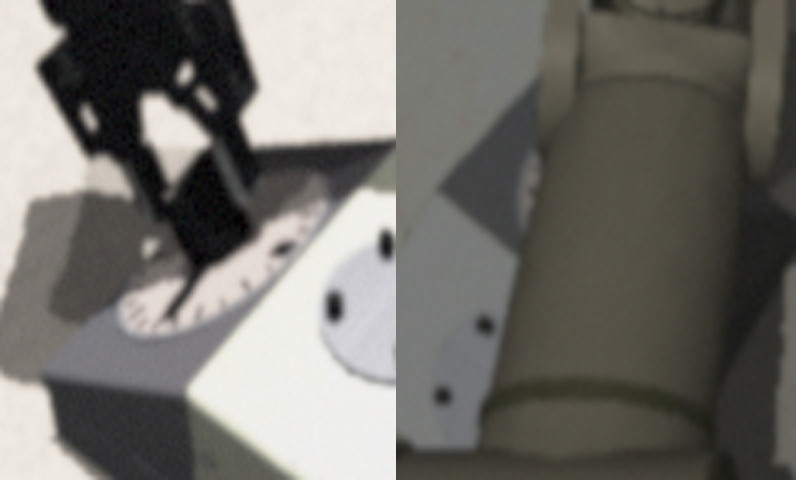

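The fingers straddle the knob bar at side-crop (210,215), and the force is zero. I'm closing gently and watching it.

Request:
{"api": "step_arm", "payload": {"increments": [{"x": 0,"y": 0,"z": 0,"wx": 0,"wy": 0,"wz": 0,"gripper": 3.5},{"x": 0,"y": 0,"z": 0,"wx": 0,"wy": 0,"wz": 0,"gripper": 3.5},{"x": 0,"y": 0,"z": 0,"wx": 0,"wy": 0,"wz": 0,"gripper": 2.2},{"x": 0,"y": 0,"z": 0,"wx": 0,"wy": 0,"wz": 0,"gripper": 2.2},{"x": 0,"y": 0,"z": 0,"wx": 0,"wy": 0,"wz": 0,"gripper": 1.8},{"x": 0,"y": 0,"z": 0,"wx": 0,"wy": 0,"wz": 0,"gripper": 1.8},{"x": 0,"y": 0,"z": 0,"wx": 0,"wy": 0,"wz": 0,"gripper": 1.8}]}}

```text
time_s: 18.35
position: [0.6639, 0.1259, 0.25]
tool_rot: [[0.824, -0.393, -0.408], [-0.292, -0.912, 0.289], [-0.485, -0.119, -0.866]]
ft_force: [-0.3, 0.1, -0.3]
grip_width: 0.0181
```

Request:
{"api": "step_arm", "payload": {"increments": [{"x": 0,"y": 0,"z": 0,"wx": 0,"wy": 0,"wz": 0,"gripper": 1.4},{"x": 0,"y": 0,"z": 0,"wx": 0,"wy": 0,"wz": 0,"gripper": 1.2},{"x": 0,"y": 0,"z": 0,"wx": 0,"wy": 0,"wz": 0,"gripper": 1},{"x": 0,"y": 0,"z": 0,"wx": 0,"wy": 0,"wz": 0,"gripper": 1},{"x": 0,"y": 0,"z": 0,"wx": 0,"wy": 0,"wz": 0,"gripper": 1}]}}

```text
time_s: 18.85
position: [0.664, 0.1258, 0.25]
tool_rot: [[0.824, -0.393, -0.407], [-0.292, -0.912, 0.289], [-0.485, -0.119, -0.866]]
ft_force: [2.6, -1.0, -1.0]
grip_width: 0.014
```

```bash
python3 - <<'E'
from h import *
s=env.observe(); R=np.array(s["tool_rot"]); print(s["grip_width"],(R.T@s["ft_force"]).round(1),(R.T@s["wrist_torque"]).round(2))
E
```

```text
0.013963699539134478 [ 2.9  0.  -0.5] [-0.04  0.69  0.1 ]
```

Request:
{"api": "step_arm", "payload": {"increments": [{"x": 0,"y": 0,"z": 0,"wx": 0,"wy": 0,"wz": -0.05,"gripper": 1},{"x": 0,"y": 0,"z": 0,"wx": 0,"wy": 0,"wz": -0.08,"gripper": 1},{"x": 0,"y": 0,"z": 0,"wx": 0,"wy": 0,"wz": -0.08,"gripper": 1},{"x": 0,"y": 0,"z": 0,"wx": 0,"wy": 0,"wz": -0.08,"gripper": 1},{"x": 0,"y": 0,"z": 0,"wx": 0,"wy": 0,"wz": -0.08,"gripper": 1},{"x": 0,"y": 0,"z": 0,"wx": 0,"wy": 0,"wz": -0.08,"gripper": 1},{"x": 0,"y": 0,"z": 0,"wx": 0,"wy": 0,"wz": -0.05,"gripper": 1},{"x": 0,"y": 0,"z": 0,"wx": 0,"wy": 0,"wz": 0,"gripper": 1}]}}

```text
time_s: 19.65
position: [0.6645, 0.1257, 0.2498]
tool_rot: [[0.913, 0.051, -0.405], [0.181, -0.94, 0.289], [-0.366, -0.337, -0.867]]
ft_force: [7.5, -0.1, -4.6]
grip_width: 0.0137
```

```bash
python3 - <<'E'
from h import *
s=env.observe(); R=np.array(s["tool_rot"]); print(s["grip_width"],(R.T@s["ft_force"]).round(1),(R.T@s["wrist_torque"]).round(2)); plan(g+.159*n,Rk(0))
E
```

```text
0.01366633393848188 [8.5 2.  1. ] [-0.49  1.51  0.01]
t 19.65 pos [0.6645 0.1257 0.2498] q [ -1.3  45.2  59.   16.5 100.8  -9. ] F [ 7.5 -0.1 -4.6] w 0.01366633393848188
shift cm (tool now) [-0.02 -0.1   0.06]
rotvec [ 0.0022 -0.0025 -0.829 ] then shift [ 0.06 -0.08  0.06]
```

Request:
{"api": "step_arm", "payload": {"increments": [{"x": 0.05,"y": 0,"z": 0,"wx": 0,"wy": 0,"wz": -0.06,"gripper": 1},{"x": 0,"y": 0,"z": 0,"wx": 0,"wy": 0,"wz": -0.09,"gripper": 1},{"x": 0,"y": 0,"z": 0,"wx": 0,"wy": 0,"wz": -0.09,"gripper": 1},{"x": 0,"y": 0,"z": 0,"wx": 0,"wy": 0,"wz": -0.09,"gripper": 1},{"x": 0,"y": 0,"z": 0,"wx": 0,"wy": 0,"wz": -0.09,"gripper": 1},{"x": 0,"y": 0,"z": 0,"wx": 0,"wy": 0,"wz": -0.09,"gripper": 1},{"x": 0,"y": 0,"z": 0,"wx": 0,"wy": 0,"wz": -0.09,"gripper": 1},{"x": 0,"y": 0,"z": 0,"wx": 0,"wy": 0,"wz": -0.09,"gripper": 1},{"x": 0,"y": 0,"z": 0,"wx": 0,"wy": 0,"wz": -0.08,"gripper": 1},{"x": 0,"y": 0,"z": 0,"wx": 0,"wy": 0,"wz": -0.06,"gripper": 1},{"x": 0,"y": 0,"z": 0,"wx": 0,"wy": 0,"wz": 0,"gripper": 1},{"x": 0,"y": 0,"z": 0,"wx": 0,"wy": 0,"wz": 0,"gripper": 1}]}}

```text
time_s: 20.85
position: [0.6655, 0.1264, 0.2496]
tool_rot: [[0.579, 0.709, -0.402], [0.815, -0.501, 0.29], [0.004, -0.496, -0.868]]
ft_force: [12.2, 5.1, -7.2]
grip_width: 0.0139
```

```bash
python3 - <<'E'
from h import *
s=env.observe(); R=np.array(s["tool_rot"]); print(s["grip_width"],(R.T@s["ft_force"]).round(1),(R.T@s["wrist_torque"]).round(2)); plan(g+.159*n,Rk(0))
s=snap("side")
cv2.imwrite("pics/s7.png",cv2.resize(s["color"][230:350,210:330],None,fx=4.5,fy=4.5,interpolation=cv2.INTER_CUBIC))
E
```

```text
0.013914292893484935 [11.2  9.6  2.8] [-1.84  1.83 -0.06]
t 20.85 pos [0.6655 0.1264 0.2496] q [ -1.3  45.3  58.8  16.6 100.6 -56.4] F [12.2  5.1 -7.2] w 0.013914292893484935
shift cm (tool now) [-0.05 -0.12  0.06]
rotvec [ 0.0047 -0.0043  0.0009] then shift [-0.05 -0.12  0.06]
```

View pics/s7.png

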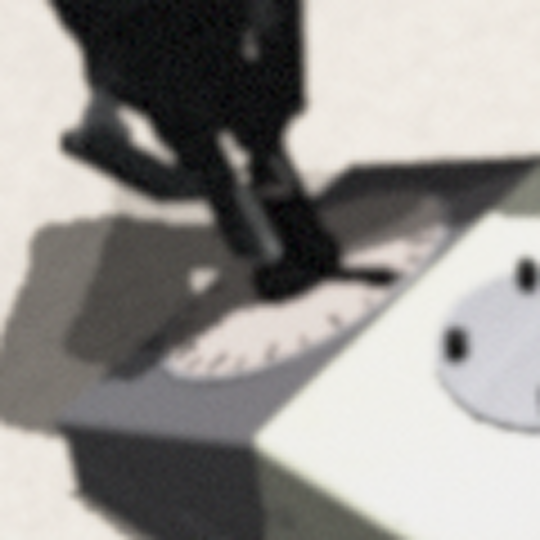

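The needle now lies on the block mark, at crop (385,275). I'm relieving the side force, releasing and backing out along the normal.

Request:
{"api": "step_arm", "payload": {"increments": [{"x": 0.08,"y": 0.08,"z": 0,"wx": 0,"wy": 0,"wz": 0,"gripper": 1},{"x": 0,"y": 0,"z": 0,"wx": 0,"wy": 0,"wz": 0,"gripper": 1},{"x": 0,"y": 0,"z": 0,"wx": 0,"wy": 0,"wz": 0,"gripper": 2},{"x": 0,"y": 0,"z": 0,"wx": 0,"wy": 0,"wz": 0,"gripper": 4},{"x": 0,"y": 0,"z": 0,"wx": 0,"wy": 0,"wz": 0,"gripper": 6},{"x": 0,"y": 0,"z": 0,"wx": 0,"wy": 0,"wz": 0,"gripper": 6},{"x": 0,"y": 0,"z": 0,"wx": 0,"wy": 0,"wz": 0,"gripper": 6},{"x": 0,"y": 0,"z": -0.5,"wx": 0,"wy": 0,"wz": 0,"gripper": 6},{"x": 0,"y": 0,"z": -1,"wx": 0,"wy": 0,"wz": 0,"gripper": 6},{"x": 0,"y": 0,"z": -1.5,"wx": 0,"wy": 0,"wz": 0,"gripper": 6},{"x": 0,"y": 0,"z": -1.5,"wx": 0,"wy": 0,"wz": 0,"gripper": 6},{"x": 0,"y": 0,"z": -1.5,"wx": 0,"wy": 0,"wz": 0,"gripper": 6},{"x": 0,"y": 0,"z": -1,"wx": 0,"wy": 0,"wz": 0,"gripper": 6},{"x": 0,"y": 0,"z": 0,"wx": 0,"wy": 0,"wz": 0,"gripper": 6}]}}

```text
time_s: 22.3
position: [0.6944, 0.1055, 0.3116]
tool_rot: [[0.579, 0.708, -0.405], [0.815, -0.502, 0.289], [0.001, -0.498, -0.867]]
ft_force: [-0.2, 0.4, -0.7]
grip_width: 0.0597
```

Request:
{"api": "step_arm", "payload": {"increments": [{"x": -1,"y": 0,"z": -1.5,"wx": 0,"wy": 0,"wz": 0,"gripper": 6},{"x": -2,"y": 0,"z": -1.5,"wx": 0,"wy": 0,"wz": 0,"gripper": 6},{"x": -2.4,"y": 0,"z": -0.9,"wx": 0,"wy": 0,"wz": 0,"gripper": 6},{"x": -2.4,"y": 0,"z": -0.9,"wx": 0,"wy": 0,"wz": 0,"gripper": 6},{"x": -2.4,"y": 0,"z": -0.9,"wx": 0,"wy": 0,"wz": 0,"gripper": 6},{"x": -2.4,"y": 0,"z": -0.9,"wx": 0,"wy": 0,"wz": 0,"gripper": 6},{"x": -2.4,"y": 0,"z": -0.9,"wx": 0,"wy": 0,"wz": 0,"gripper": 6},{"x": -2.4,"y": 0,"z": -0.9,"wx": 0,"wy": 0,"wz": 0,"gripper": 6},{"x": -2.4,"y": 0,"z": -0.9,"wx": 0,"wy": 0,"wz": 0,"gripper": 6},{"x": -2.4,"y": 0,"z": -0.9,"wx": 0,"wy": 0,"wz": 0,"gripper": 6},{"x": -2.4,"y": 0,"z": -0.9,"wx": 0,"wy": 0,"wz": 0,"gripper": 6},{"x": -2.4,"y": 0,"z": -0.9,"wx": 0,"wy": 0,"wz": 0,"gripper": 6},{"x": -2.4,"y": 0,"z": -0.9,"wx": 0,"wy": 0,"wz": 0,"gripper": 6},{"x": -2.4,"y": 0,"z": -0.9,"wx": 0,"wy": 0,"wz": 0,"gripper": 6},{"x": -2.4,"y": 0,"z": -0.9,"wx": 0,"wy": 0,"wz": 0,"gripper": 6},{"x": -2.4,"y": 0,"z": -0.9,"wx": 0,"wy": 0,"wz": 0,"gripper": 6},{"x": 0,"y": 0,"z": 0,"wx": 0,"wy": 0,"wz": 0,"gripper": 6}]}}

```text
time_s: 24.0
position: [0.5437, -0.2406, 0.4472]
tool_rot: [[0.582, 0.705, -0.405], [0.813, -0.505, 0.289], [-0.001, -0.498, -0.867]]
ft_force: [0.2, 0.5, 0.7]
grip_width: 0.0597
```

```bash
python3 - <<'E'
from h import *
t=snap("top"); s=snap("side")
a=cv2.resize(t["color"][145:215,185:275],None,fx=5,fy=5,interpolation=cv2.INTER_CUBIC)
a=cv2.convertScaleAbs(a,alpha=1.4)
b=cv2.resize(s["color"][120:340,200:450],(350,350))
print(proj(t,[dc,dc+.059*up+.0065*n,dc+.057*up]),proj(s,[dc+.059*up+.0065*n]))
cv2.imwrite("pics/s8.png",np.hstack([a,b])); np.save("t.npy",t["color"])
E
```

```text
[[226.45075028 182.84664102]
 [212.86787013 195.84295608]
 [213.18826484 196.59374607]] [[295.88835471 290.05214716]]
```

View pics/s8.png

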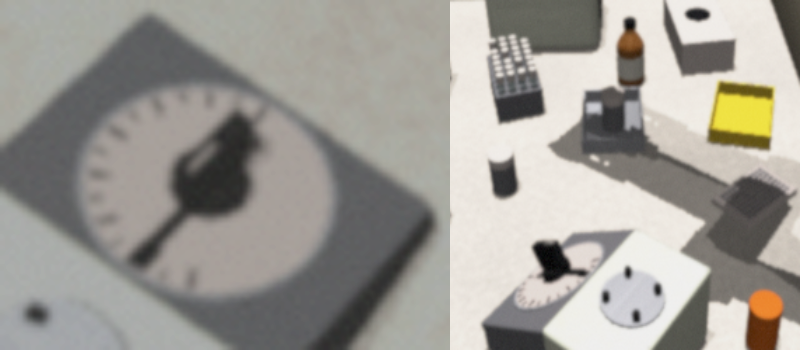

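The needle runs straight onto the block mark at crop (143,252). The jar stands in the tray, and the other things are where they were. Handing in.

```bash
python3 -c "
from h import *
env.close_job(); print(env.observe()['time_s'])"
```

```text
the job is handed in; nothing more can be done
the job is handed in; nothing more can be done
```

The job is done and handed in at about 24 s of the 67 s allowed.

**What I did:**
- I lifted the tested jar off the tester and lowered it into the steel tray until it made light contact (about 4 N), then let go. It was not dropped.
- I gripped the knob along the dial's normal, turned it back about 1.33 rad and backed off.

**Last checks:**
- **Jar:** the side picture shows it standing upright in the tray.
- **Pointer:** the top picture shows the needle lying on the broad block mark. My reading is good to about 0.03 rad.
- **Everything else:** the spare jar, reagent bottle and look-alikes look unmoved by eye; I did not re-measure them. The gripper is open and touching nothing, and the last force reading was under 1 N.

**What disagreed:**
- The two cameras placed the tester up to about 6 mm apart. I used a joint fit, and the grasps fitted it.
- While I turned the knob, the side force at the wrist rose to about 15 N from a 1–2 mm axis offset. I partly relieved it before letting go.

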